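Row the casting moulds in the clamp, then three clicks and hold

TASK

Stand the blue and the red mould on the clamp's steel shelf beside the grey one, upright, side by side in one neat straight row against the green fence, with nothing else moved. Then pull the red-handled lever round from rest by three clicks and not a fourth, so that the orange pad presses the row together. The lever springs back if let go, so finish while still holding the handle steady at the third click.

Things in the scene. Friction and masses are not known exactly. Their poses are not given: they have to be found in the camera images.
- clamp: Mould clamp fixed to the bench. Origin on the bench under the shelf's centre line; z up, y along the row to the fence. Grey base plate x -60..60, y -180..150, 12 mm thick; on it a bright steel shelf x -25..25, y -25..130, top at z = 20 mm, open along both long sides. Dark jaw at its -y end, top z = 55. In a tight row the three moulds' centres lie at x = 0, y = 113, 79, 45 mm.
- fence_foot (a point): Point on the shelf's top (z = 20 mm) and centre line where it meets the inner face of the green fence: clamp x = 0, y = 130 mm. The fence is 50 mm wide, its top 60 mm above the bench.
- pad: Orange press pad, 44 mm wide, z 21 to 53 mm, sprung in front of the jaw; its pressing (+y) face is 22 mm in +y of this origin. At rest the face is at clamp y = 6 mm, 124 mm from the fence. Each click moves it 9 mm towards the fence. It pushes with 3 N at first, plus 0.8 N per mm of push-back, and meets a tight row (102 mm) between the second and third click.
- mould_grey: Bare aluminium casting mould, a block 46 (x) by 34 (y) by 40 mm (z), about 0.16 kg, with a black seam round it at mid y and a brass sprue ring on top. Origin at the centre of its underside. It stands loose on the shelf by the fence, its 46 mm side across the shelf. It may be nudged in the row.
- mould_blue: Blue casting mould, same shape as the grey one (46 x 34 x 40 mm, origin at the centre of the underside, black seam at mid y), standing upright on the bench to either side of the clamp. Goes in the row with its y along the clamp's y, either way round; blue and red in any order.
- mould_red: Red casting mould, same shape as the grey one (46 x 34 x 40 mm, origin at the centre of the underside, black seam at mid y), standing upright on the bench to either side of the clamp. Goes in the row with its y along the clamp's y, either way round; blue and red in any order.
- handle_grip (a point): Point on the axis of the lever's upright red handle, a round post 18 mm in diameter, 44 to 110 mm above the bench; this point is at 85 mm, where fingers take it from above. At rest it is at clamp x = -105, y = -158 mm; it swings on a level circle of radius 120 mm about lever_hinge, clockwise seen from above, that is at first in clamp +y and -x.
- lever_hinge (a point): Point on the lever's vertical hinge axis, 85 mm above the bench, at clamp x = 0, y = -100 mm.
- lever (a joint): Turn of the lever (rad), 0 at its rest stop, growing clockwise seen from above. A sprung pawl rides over brass teeth: clicks seat at 0.22, 0.44, 0.66, 0.88 (26 mm of handle travel each), tooth tops half-way between. A return spring always drives it back to 0; the pawl does not lock it. The pull at the handle, about 2 to 10 N, rises before each tooth top and drops after it.
- paste_jar: Bystander: round jar with steel lid, 52 mm diameter, 55 mm high, loose on the bench. Origin at the centre of its underside.
- bur_block: Bystander: wooden block 50 x 50 x 30 mm with small burs standing in it (to about 57 mm), loose. Origin at the centre of its underside.
- loupe: Bystander: black eye loupe, 38 mm diameter, 34 mm high, loose on the bench beyond the clamp. Origin at the centre of its underside.
Mind the look-alikes: they are no part of the job. Of the things like the mould_blue, leave any that is purple; of the rest the smaller one is meant.

How it is judged:
On the way:
1. all three moulds stand upright in one row on the shelf, let go, with the lever still at rest (y of mould_grey in the frame of clamp between 0.018 and 0.122 m and x of mould_grey in the frame of clamp between -0.01 and 0.01 m and height (world z) of mould_grey between 0.017 and 0.025 m and angle between each of mould_grey, mould_blue, mould_red's own z axis and vertical below 0.1 rad and angle between the y axis of each of mould_grey, mould_blue, mould_red and the y axis of clamp, either way round below 0.15 rad and y of mould_blue in the frame of clamp between 0.018 and 0.122 m and x of mould_blue in the frame of clamp between -0.01 and 0.01 m and height (world z) of mould_blue between 0.017 and 0.025 m and y of mould_red in the frame of clamp between 0.018 and 0.122 m and x of mould_red in the frame of clamp between -0.01 and 0.01 m and height (world z) of mould_red between 0.017 and 0.025 m and value of joint lever below 0.08 rad and contact force between the fingers and mould_blue below 0.1 N and contact force between the fingers and mould_red below 0.1 N), for 0.2 s.
At the end, for the whole second after the job is handed in: Fingers press the handle (over 1 N), lever steady at the third click (0.57 to 0.75 rad), pad presses the row with over 2 N; all three moulds upright on the shelf, within 10 mm of its centre line and 0.15 rad of square, centres at clamp y 38 to 122 mm (y of mould_grey in the frame of clamp between 0.038 and 0.122 m and x of mould_grey in the frame of clamp between -0.01 and 0.01 m and height (world z) of mould_grey between 0.017 and 0.025 m and angle between each of mould_grey, mould_blue, mould_red's own z axis and vertical below 0.1 rad and angle between the y axis of each of mould_grey, mould_blue, mould_red and the y axis of clamp, either way round below 0.15 rad and y of mould_blue in the frame of clamp between 0.038 and 0.122 m and x of mould_blue in the frame of clamp between -0.01 and 0.01 m and height (world z) of mould_blue between 0.017 and 0.025 m and y of mould_red in the frame of clamp between 0.038 and 0.122 m and x of mould_red in the frame of clamp between -0.01 and 0.01 m and height (world z) of mould_red between 0.017 and 0.025 m and value of joint lever between 0.57 and 0.75 rad and velocity of joint lever between -0.15 and 0.15 rad/s and contact force between the fingers and lever above 1 N and (contact force between pad and mould_grey above 2 N or contact force between pad and mould_blue above 2 N or contact force between pad and mould_red above 2 N)); the arm keeps its last pose, push and grip.
It fails at once if the lever is pulled on over the fourth tooth (value of joint lever above 0.79 rad).
It fails at once if the jar is knocked or moved by more than 25 mm (distance of paste_jar from where it was at the start of the episode above 0.025 m).
It fails at once if the bur block is knocked or moved by more than 25 mm (distance of bur_block from where it was at the start of the episode above 0.025 m).
It fails at once if the loupe is knocked or moved by more than 25 mm (distance of loupe from where it was at the start of the episode above 0.025 m).
It also fails if it takes over 72 s, if anything falls off the work surface, if the arm or the gripper's body presses on something with over 40 N, if the wrist force passes 120 N, or if a joint passes its speed limit or range.

ROBOT

A 7-joint arm with a two-finger parallel gripper is mounted at the origin on the work surface. World frame = base frame: x ahead of the robot, y to its left, z up, the work surface at z = 0. Lengths are in m, angles in rad, forces in N, time in s.
With the tool pointing down it reaches from about 0.4 to 0.85 m from the base axis. Payload 4.5 kg.
Tool frame: the origin (TCP) lies between the finger pads; the fingertips stand 22 mm ahead of it and the grasp point (between the pads) lies 3 mm ahead of it; z points along the fingers, y is the line along which they close (so a half turn about z gives the same grasp; the last joint's range is limited). The gripper opens to 88 mm and grips with 3 to 60 N. Pads are 18 mm wide; open, the fingers measure 123 mm over their backs; the gripper's body (75 mm by 187 mm) begins 45 mm behind the grasp point.
Start: joints at [-1.215, 0.689, -0.195, 1.565, 0.157, 0.902, -0.215], TCP at [0.198, 0.593, 0.261] pointing down, gripper open.
Joint ranges: [-3.01, 3.01], [-0.46, 2.08], [-1.47, 1.51], [0.13, 2.56], [-1, 4.14], [0.04, 2.09], [-2.66, 2.66]. Speed limits (rad/s): [2.57, 2.57, 3.14, 3.14, 3.14, 3.14, 3.14].

INTERFACE

Orientations are given as a unit quaternion [x, y, z, w].
In Python, from plant import * gives the robot as it stands. The module is installed in compiled form; this text tells all that it offers.
- The arm moves only by the tool drive_tool, never from a script. Its argument "plan" is a list of rows, each an object with "jaw": the opening, from 0 (shut) to 1 (fully open); "translation": the shift along the world's x, y, z normalised to -1 to 1, where 1 is 8 cm, a list of three; "rotation": the turn, a rotation vector about the world's x, y, z normalised to -1 to 1, where 1 is 90 degrees, a list of three. A call has 1 to 5 rows; each row is the pose to reach, as a shift and turn from the pose commanded when the call began; what a row does not reach only later rows make up. A row lasts 1/12 s, in which the tool goes at most 41.7 mm and 7.16 degrees, less where a joint would pass 70% of its speed; a pose out of reach is approached as far as the arm can. A call with a number of a shift or a turn outside -1 to 1 is refused whole. A call with a gripper value outside its range is refused whole. The fingers move at their own pace and stop on an object; the grip force is fixed at half the most. Time passes only in rows, so rows that repeat a pose let the fingers close. It gives the time, the measured TCP pose, the force, the opening and the grip force at its end, in the units of the state.
- observe(): the state, without advancing time (a new reading comes with each control period).
- capture(name): name is "scene" or "top" or "wrist"; returns a dict with "img" (400x640x3 uint8, red, green, blue), "depth" (400x640 float32, m along the optical axis (not along the pixel's ray), 0 where there is no reading), "intrinsics" (3x3 intrinsics, pixels), "k1" (the pictures are not rectified: a ray, as slopes to the right and down, at radius r is drawn at 1 + k1 r^2 times it, then the intrinsics apply), "rvec" (rotation vector, rad) and "tvec" (3), from world to camera coordinates, as OpenCV has them; the wrist camera has in their place "T_tool_cam" (4x4, takes a point from camera to tool coordinates, whose origin is the TCP and whose axes are the flange's). Camera axes: x right, y down, z forward; pixel columns grow to the right and rows downward; lengths in m; the calibration is good to about 2 mm. A picture is of the moment at which its call begins: read the wrist's pose just before it.
- sign_off(): hands the job in; it is judged then, once.
The state is a dict: "t": time; "qpos": joint angles; "qvel": joint speeds; "effort": joint torques, N m; "tcp_pos": TCP position; "eef_rot": TCP orientation; "ft_force": force on the tool from outside, world axes, zero at the start; "torque": the same for the moment, N m; "grip_width": opening from 0.0 (shut) to 1.0 (fully open); "grasp_force": force on a finger pad.
Only numpy, scipy, OpenCV 4.12 (cv2) and the standard library are available. Lean on these libraries where they do the work, as an engineer would, in place of code of your own. Each camera call takes 0.05 s, during which the arm holds its last target. There are 200 camera calls.

## Working session

There is one attempt and no reset: what is moved stays moved. The work goes in short steps, Python scripts to look and compute and a tool call to move; the robot and the scene stay as the last step left them, time stands still between calls to the robot, and variables do not carry over. Pictures are saved under pics/ and viewed, at most 10 in all, crops included, and the job is handed in when it is done.

Besides the shell and the picture viewer there is one more tool, called after "Emit:" by a JSON object that holds its "api" and its "payload", one argument or row to a line. drive_tool: Moves the arm, as the interface text tells. Its arguments: {"type":"object","properties":{"plan":{"type":"array","items":{"type":"object","properties":{"jaw":{"type":"number"},"translation":{"type":"array","items":{"type":"number","minimum":-1,"maximum":1}},"rotation":{"type":"array","items":{"type":"number","minimum":-1,"maximum":1}}}}}},"required":["plan"]}

```bash
mkdir -p pics; cat > h.py <<'E'
import numpy as np, cv2
from plant import *
from scipy.spatial.transform import Rotation as R
def pose(c, st=None):
    if 'rvec' in c:
        Rm=cv2.Rodrigues(np.array(c['rvec'],float))[0]; t=np.array(c['tvec'],float).ravel()
        return Rm.T, -Rm.T@t
    T=np.array(c['T_tool_cam']); Rt=R.from_quat(st['eef_rot']).as_matrix()
    return Rt@T[:3,:3], Rt@T[:3,3]+np.array(st['tcp_pos'])
def rays(c,uv):
    K=np.array(c['intrinsics']); k=float(c['k1'])
    p=cv2.undistortPoints(np.array(uv,float).reshape(-1,1,2),K,np.array([k,0,0,0,0.]))[:,0]
    return np.c_[p,np.ones(len(p))]
def onplane(c,uv,z,st=None):
    Rm,o=pose(c,st); d=rays(c,uv)@Rm.T
    return o+d*((z-o[2])/d[:,2])[:,None]
def cloud(c,st=None):
    Rm,o=pose(c,st); h,w=c['depth'].shape
    uv=np.stack(np.meshgrid(np.arange(w),np.arange(h)),-1).reshape(-1,2)
    return (o+(rays(c,uv)*c['depth'].reshape(-1,1))@Rm.T).reshape(h,w,3)
E
python3 - <<'E'
from h import *
import pickle
s=observe(); print({k:np.round(v,3) for k,v in s.items()})
for n in ('top','scene'):
    c=capture(n); pickle.dump(c,open(n+'.pkl','wb')); cv2.imwrite(f'pics/{n}.png',c['img'][:,:,::-1]); print(n,pose(c)[1],c['k1'])
E
```

```text
{'t': np.float64(0.0), 'qpos': array([-1.215,  0.69 , -0.194,  1.566,  0.157,  0.903, -0.215]), 'qvel': array([-0.   , -0.001,  0.001,  0.001, -0.   ,  0.001, -0.   ]), 'effort': array([-1.0000e-03, -5.2756e+01, -1.2670e+00, -1.5343e+01, -5.3000e-02,
        6.0000e-03,  0.0000e+00]), 'tcp_pos': array([0.198, 0.592, 0.26 ]), 'eef_rot': array([ 0.16 ,  0.987, -0.001, -0.   ]), 'ft_force': array([-0.497, -0.973, -0.339]), 'torque': array([ 0.001,  0.011, -0.066]), 'grasp_force': np.float64(0.0), 'grip_width': np.float64(0.998)}
top [0.53606078 0.00548763 1.07939912] 0.0011832955820134162
scene [1.05273283 0.62570237 0.79613993] -0.012076766757449345
```

View pics/top.png

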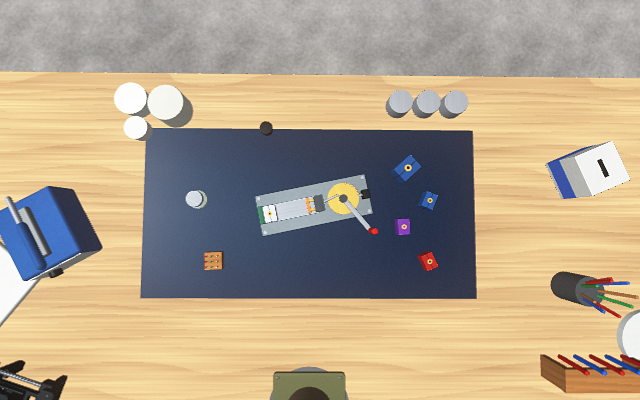

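View pics/scene.png

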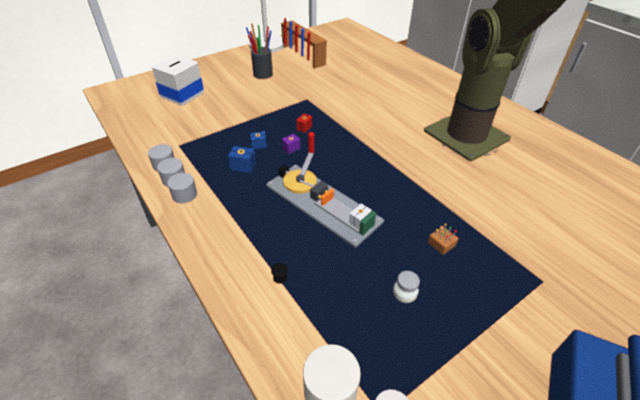

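In the top view, up is +x and left is +y. These could be taken for the blue mould: the large blue block at (407,168), the small blue block at (429,200) and the purple one at (403,227). The small blue at (429,200) fits the description. The only red block is at (428,261). The grey mould is at (269,213) and the handle at (374,231). I'll check this choice in an enlarged crop.

```bash
python3 - <<'E'
from h import *
import pickle
c=pickle.load(open('top.pkl','rb')); im=c['img'][:,:,::-1]
a=cv2.resize(im[150:280,240:450],None,fx=3.8,fy=3.8,interpolation=cv2.INTER_CUBIC); cv2.imwrite('pics/crop1.png',a)
P=cloud(c); hsv=cv2.cvtColor(c['img'],cv2.COLOR_RGB2HSV)
for n,(u,v),z in [('bigblue',(407,168),.04),('blue',(429,200),.04),('purple',(403,227),.04),('red',(428,261),.04)]:
    h=hsv[v-4:v+5,u-6:u+7]
    m=np.zeros((400,640),bool); m[v-18:v+19,u-18:u+19]=1
    m&=(P[...,2]>.025)
    pts=P[m]; zt=np.median(pts[:,2]); 
    r=cv2.minAreaRect((pts[pts[:,2]>zt-.006,:2]*1000).astype(np.float32)); print(n,len(pts),round(zt,4),r)
print('res mm/px', 1000*np.linalg.norm(np.diff(onplane(c,[(400,200),(401,200)],.04),axis=0)))
E
```

```text
bigblue 438 0.0568 ((609.0877685546875, -158.0057373046875), (55.827171325683594, 353.74481201171875), 33.037025451660156)
blue 227 0.0402 ((580.1377563476562, -179.77896118164062), (52.610774993896484, 377.22430419921875), 5.442796230316162)
purple 217 0.0403 ((517.18505859375, -140.68150329589844), (45.6855583190918, 291.203857421875), 1.5579147338867188)
red 225 0.0404 ((486.0119323730469, -184.60569763183594), (389.7373046875, 51.63614273071289), 67.70244598388672)
res mm/px 2.877255772275725
```

View pics/crop1.png

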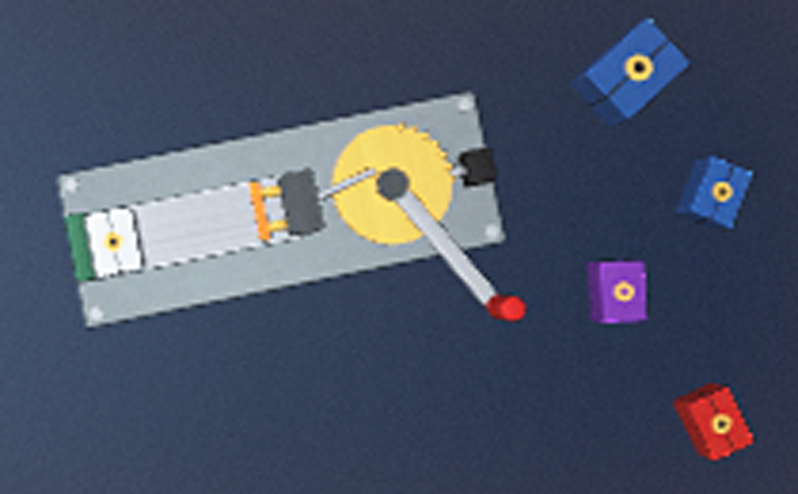

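The crop confirms it: the small blue block is at crop (722,190) and is 40 mm high. The large one at (638,67) is 57 mm high, and the purple one is at (623,292). Next I'll get coarse poses from this picture and start moving the wrist camera closer.

```bash
python3 - <<'E'
from h import *
import pickle
c=pickle.load(open('top.pkl','rb')); P=cloud(c)
f=lambda L:[(240+(u+.5)/3.8-.5,150+(v+.5)/3.8-.5) for u,v in L]
# plate corners: (+x,+y)=(58,178) (+x,-y)=(470,92) (-x,-y)=(505,240) (-x,+y)=(88,327)
W=onplane(c,f([(58,178),(470,92),(505,240),(88,327)]),.012)[:,:2]
M=np.array([[.06,.15],[.06,-.18],[-.06,-.18],[-.06,.15]])
A,B=M-M.mean(0),W-W.mean(0); th=np.arctan2((A[:,0]*B[:,1]-A[:,1]*B[:,0]).sum(),(A*B).sum())
Rm=np.array([[np.cos(th),-np.sin(th)],[np.sin(th),np.cos(th)]]); t=W.mean(0)-Rm@M.mean(0)
print('clamp',t,th,'resid mm',1000*(W-(M@Rm.T+t)))
print('hinge',Rm@[0,-.1]+t,'handle',Rm@[-.105,-.158]+t,'handle seen',onplane(c,f([(510,307)]),.11), 'slots',[(Rm@[0,y]+t).round(4) for y in (.113,.079,.045)])
for n,p,z in [('big',(638,67),.057),('blue',(722,190),.042),('purple',(623,292),.042),('red',(721,424),.042)]: print(n,onplane(c,f([p]),z)[0])
for n,p,z in [('jar',(196,199),.055),('bur',(213,261),.04),('loupe',(266,128),.034)]: print(n,onplane(c,[p],z)[0])
# top face edges: blue and red corners
for n,L in [('blue',[(710,156),(752,170),(734,228),(690,213)]),('red',[(711,388),(752,438),(715,460),(677,405)])]:
    q=onplane(c,f(L),.04)[:,:2]; print(n,q.mean(0),[ (round(np.linalg.norm(q[i]-q[i-1])*1e3),round(np.degrees(np.arctan2(*(q[i]-q[i-1])[::-1])))) for i in range(4)])
s=observe(); w=capture('wrist'); print(w['T_tool_cam'],w['intrinsics'])
E
```

```text
clamp [0.57835038 0.00308478] 0.21362910416035238 resid mm [[-1.04789283 -1.9367131 ]
 [-1.78047097  2.27339671]
 [ 0.74562857  0.90394605]
 [ 2.08273523 -1.24062966]]
hinge [ 0.59955117 -0.09464201] handle [ 0.5092345  -0.17358438] handle seen [[ 0.50975686 -0.1705027   0.11      ]] slots [array([0.5544, 0.1135]), array([0.5616, 0.0803]), array([0.5688, 0.0471])]
big [ 0.68736393 -0.27665878  0.057     ]
blue [ 0.59671661 -0.34344836  0.042     ]
purple [ 0.51960285 -0.26782312  0.042     ]
red [ 0.42185397 -0.3402899   0.042     ]
jar [0.59313097 0.31868121 0.055     ]
bur [0.41951599 0.27111284 0.04      ]
loupe [0.8020956  0.12829248 0.034     ]
blue [ 0.59553785 -0.34373205] [(46, -20), (33, -108), (46, 162), (35, 72)]
red [ 0.42255862 -0.33551873] [(29, -64), (48, -141), (32, 120), (49, 35)]
[[-1.08128883e-03 -9.67222628e-01 -2.53927587e-01  6.42777408e-02]
 [ 9.99999403e-01 -1.08625041e-03 -1.20673036e-04  3.62302733e-04]
 [-1.59111255e-04 -2.53927566e-01  9.67223224e-01 -1.24782552e-01]
 [ 0.00000000e+00  0.00000000e+00  0.00000000e+00  1.00000000e+00]] [[275.87882963   0.         323.1972474 ]
 [  0.         275.87882963 200.63020239]
 [  0.           0.           1.        ]]
```

Emit:
{"api": "drive_tool", "payload": {
  "plan": [
    {"jaw": 1,"translation": [1,-1,0],"rotation": [0,0,-0.2]},
    {"jaw": 1,"translation": [1,-1,0],"rotation": [0,0,-0.2]},
    {"jaw": 1,"translation": [1,-1,0],"rotation": [0,0,-0.2]}
  ]
}}

```text
t: 0.4
tcp_pos: [0.2801, 0.5101, 0.2604]
eef_rot: [0.316, 0.949, -0.001, 0.001]
ft_force: [1.2, -0.2, 0.5]
grip_width: 1.0
grasp_force: 0.0
```

Emit:
{"api": "drive_tool", "payload": {
  "plan": [
    {"jaw": 1,"translation": [1,-1,0],"rotation": [0,0,-0.2]},
    {"jaw": 1,"translation": [1,-1,0],"rotation": [0,0,-0.2]},
    {"jaw": 1,"translation": [1,-1,0],"rotation": [0,0,-0.2]}
  ]
}}

```text
t: 0.65
tcp_pos: [0.3605, 0.4294, 0.2607]
eef_rot: [0.461, 0.887, -0.001, 0.001]
ft_force: [-0.1, -1.0, 0.1]
grip_width: 1.002
grasp_force: 0.0
```

```bash
python3 - <<'E'
from h import *
s=observe(); print({k:np.round(s[k],3) for k in ('t','qpos','tcp_pos','eef_rot','ft_force')})
E
```

```text
{'t': np.float64(0.65), 'qpos': array([-0.934,  0.6  , -0.036,  1.768,  0.032,  0.775, -0.375]), 'tcp_pos': array([0.36 , 0.429, 0.261]), 'eef_rot': array([ 0.461,  0.887, -0.001,  0.001]), 'ft_force': array([-0.138, -0.951,  0.079])}
```

Emit:
{"api": "drive_tool", "payload": {
  "plan": [
    {"jaw": 1,"translation": [0.5,-1,0],"rotation": [0,0,-0.05]},
    {"jaw": 1,"translation": [0.5,-1,0],"rotation": [0,0,-0.05]},
    {"jaw": 1,"translation": [0.5,-1,0],"rotation": [0,0,-0.05]}
  ]
}}

```text
t: 0.9
tcp_pos: [0.4018, 0.3442, 0.2605]
eef_rot: [0.497, 0.868, -0.003, 0.002]
ft_force: [0.3, -0.4, -0.2]
grip_width: 0.997
grasp_force: 0.0
```

Emit:
{"api": "drive_tool", "payload": {
  "plan": [
    {"jaw": 1,"translation": [0.5,-1,0],"rotation": [0,0,-0.05]},
    {"jaw": 1,"translation": [0.5,-1,0],"rotation": [0,0,-0.05]},
    {"jaw": 1,"translation": [0.5,-1,0],"rotation": [0,0,-0.05]}
  ]
}}

```text
t: 1.15
tcp_pos: [0.4411, 0.2647, 0.2606]
eef_rot: [0.53, 0.848, -0.002, 0.002]
ft_force: [0.3, -1.4, -0.4]
grip_width: 0.995
grasp_force: 0.0
```

Emit:
{"api": "drive_tool", "payload": {
  "plan": [
    {"jaw": 1,"translation": [0.5,-1,0],"rotation": [0,0,-0.05]},
    {"jaw": 1,"translation": [0.5,-1,0],"rotation": [0,0,-0.05]},
    {"jaw": 1,"translation": [0.5,-1,0],"rotation": [0,0,-0.05]}
  ]
}}

```text
t: 1.4
tcp_pos: [0.4808, 0.1847, 0.2608]
eef_rot: [0.563, 0.826, -0.002, 0.002]
ft_force: [-0.6, -1.5, 0.5]
grip_width: 0.998
grasp_force: 0.0
```

Emit:
{"api": "drive_tool", "payload": {
  "plan": [
    {"jaw": 1,"translation": [0.5,-1,0],"rotation": [0,0,-0.05]},
    {"jaw": 1,"translation": [0.5,-1,0],"rotation": [0,0,-0.05]},
    {"jaw": 1,"translation": [0.5,-1,0],"rotation": [0,0,-0.05]}
  ]
}}

```text
t: 1.65
tcp_pos: [0.5206, 0.1045, 0.2608]
eef_rot: [0.595, 0.804, -0.001, 0.003]
ft_force: [1.2, -0.2, 0.4]
grip_width: 0.999
grasp_force: 0.0
```

Emit:
{"api": "drive_tool", "payload": {
  "plan": [
    {"jaw": 1,"translation": [0.5,-1,0],"rotation": [0,0,-0.05]},
    {"jaw": 1,"translation": [0.5,-1,0],"rotation": [0,0,-0.05]},
    {"jaw": 1,"translation": [0.5,-1,0],"rotation": [0,0,-0.05]},
    {"jaw": 1,"translation": [0.5,-1,0],"rotation": [0,0,-0.05]}
  ]
}}

```text
t: 1.98
tcp_pos: [0.5586, 0.0289, 0.2605]
eef_rot: [0.625, 0.781, -0.001, 0.001]
ft_force: [-0.4, 0.3, 0.3]
grip_width: 0.997
grasp_force: 0.0
```

```bash
python3 - <<'E'
from h import *
import pickle
s=observe(); print({k:np.round(s[k],4) for k in ('t','qpos','tcp_pos','eef_rot','ft_force')})
c=capture('wrist'); pickle.dump((s,c),open('w1.pkl','wb')); cv2.imwrite('pics/w1.png',cv2.resize(c['img'][:,:,::-1],None,fx=1.25,fy=1.25,interpolation=cv2.INTER_CUBIC))
E
```

```text
{'t': np.float64(1.9833), 'qpos': array([-0.1487,  0.599 ,  0.022 ,  1.7745, -0.0143,  0.768 ,  0.101 ]), 'tcp_pos': array([0.5586, 0.0289, 0.2605]), 'eef_rot': array([ 6.247e-01,  7.808e-01, -7.000e-04,  1.000e-03]), 'ft_force': array([-0.4141,  0.27  ,  0.2781])}
```

View pics/w1.png

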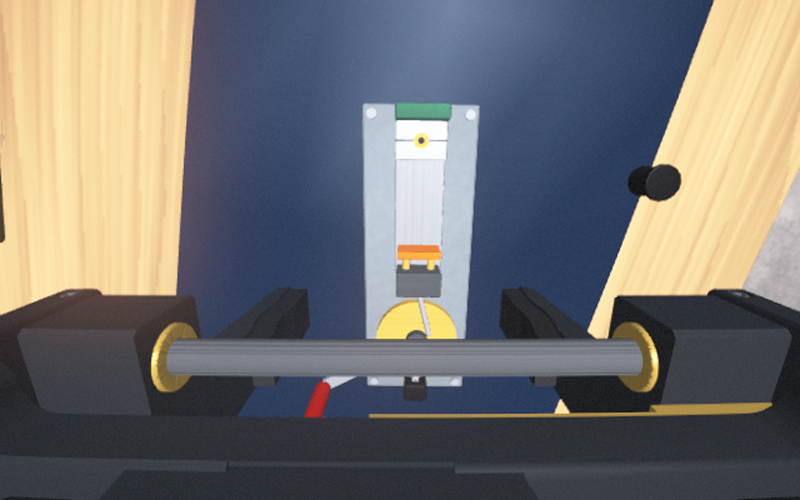

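The wrist view at 1.25x shows the whole clamp. The plate corners are at (363,104), (480,106), (464,386) and (367,385). The grey mould's ring is at (421,141) and the handle's top is at about (323,387).

```bash
cat >> h.py <<'E'
def fit2(M,W):
    A,B=M-M.mean(0),W-W.mean(0); th=np.arctan2((A[:,0]*B[:,1]-A[:,1]*B[:,0]).sum(),(A*B).sum())
    Rm=np.array([[np.cos(th),-np.sin(th)],[np.sin(th),np.cos(th)]]); return th,Rm,W.mean(0)-Rm@M.mean(0)
E
python3 - <<'E'
from h import *
import pickle
s,c=pickle.load(open('w1.pkl','rb'))
f=lambda L:[((u+.5)/1.25-.5,(v+.5)/1.25-.5) for u,v in L]
W=onplane(c,f([(480,106),(464,386),(367,385),(363,104)]),.012,s)[:,:2]
M=np.array([[.06,.15],[.06,-.18],[-.06,-.18],[-.06,.15]])
th,Rm,t=fit2(M,W); print('clamp',t,th,'res',(1000*(W-(M@Rm.T+t))).round(1).tolist())
inv=lambda p:((p[:,:2]-t)@Rm*1000).round(1)
print('grey ring',inv(onplane(c,f([(421,141)]),.062,s)),'grey top bottom-edge',inv(onplane(c,f([(397,159),(446,159),(397,121),(446,121)]),.06,s)),'fence top edge',inv(onplane(c,f([(396,104),(451,104),(396,119),(451,119)]),.06,s)))
P=cloud(c,s); m=(P[...,2]>.052)&(P[...,2]<.066); q=P[m]; k=inv(q); k=k[(abs(k[:,0])<35)&(k[:,1]>85)&(k[:,1]<145)]; print(len(k),np.percentile(k,[2,50,98],axis=0))
E
```

```text
clamp [0.58148857 0.00354307] 0.2096047050338395 res [[-0.5, -1.7], [0.7, 1.4], [-1.1, 1.2], [1.0, -0.9]]
grey ring [[ -2.2 111.2]] grey top bottom-edge [[-23.6  95.3]
 [ 21.1  95.8]
 [-23.8 128.1]
 [ 19.8 128.6]] fence top edge [[-24.8 142.2]
 [ 23.6 142.8]
 [-24.7 129.8]
 [ 24.2 130.3]]
1902 [[-24.3    95.912]
 [ -1.9   120.5  ]
 [ 21.    142.5  ]]
```

Emit:
{"api": "drive_tool", "payload": {
  "plan": [
    {"jaw": 1,"translation": [-0.05,-0.95,0],"rotation": [0,0,-0.05]},
    {"jaw": 1,"translation": [-0.05,-0.95,0],"rotation": [0,0,-0.05]}
  ]
}}

```text
t: 2.2
tcp_pos: [0.5534, -0.0397, 0.2605]
eef_rot: [0.651, 0.76, 0.001, -0.001]
ft_force: [-0.7, -1.2, 0.1]
grip_width: 1.001
grasp_force: 0.0
```

Emit:
{"api": "drive_tool", "payload": {
  "plan": [
    {"jaw": 1,"translation": [-0.05,-0.95,0],"rotation": [0,0,-0.05]},
    {"jaw": 1,"translation": [-0.05,-0.95,0],"rotation": [0,0,-0.05]}
  ]
}}

```text
t: 2.37
tcp_pos: [0.5491, -0.1187, 0.2607]
eef_rot: [0.682, 0.732, -0.0, -0.0]
ft_force: [-0.0, -1.3, -0.9]
grip_width: 0.998
grasp_force: 0.0
```

Emit:
{"api": "drive_tool", "payload": {
  "plan": [
    {"jaw": 1,"translation": [-0.05,-0.95,0],"rotation": [0,0,-0.05]},
    {"jaw": 1,"translation": [-0.05,-0.95,0],"rotation": [0,0,-0.05]}
  ]
}}

```text
t: 2.53
tcp_pos: [0.5454, -0.1949, 0.2607]
eef_rot: [0.71, 0.704, 0.0, -0.0]
ft_force: [0.6, 0.3, 0.7]
grip_width: 0.997
grasp_force: 0.0
```

Emit:
{"api": "drive_tool", "payload": {
  "plan": [
    {"jaw": 1,"translation": [-0.05,-0.95,0],"rotation": [0,0,-0.05]},
    {"jaw": 1,"translation": [-0.05,-0.95,0],"rotation": [0,0,-0.05]}
  ]
}}

```text
t: 2.7
tcp_pos: [0.5417, -0.2709, 0.2607]
eef_rot: [0.737, 0.676, 0.0, -0.0]
ft_force: [0.4, 0.3, -0.2]
grip_width: 0.999
grasp_force: 0.0
```

Emit:
{"api": "drive_tool", "payload": {
  "plan": [
    {"jaw": 1,"translation": [-0.05,-0.95,0],"rotation": [0,0,-0.05]},
    {"jaw": 1,"translation": [-0.05,-0.95,0],"rotation": [0,0,-0.05]}
  ]
}}

```text
t: 2.87
tcp_pos: [0.5381, -0.3469, 0.2607]
eef_rot: [0.763, 0.646, 0.0, -0.0]
ft_force: [-0.2, -0.2, -0.0]
grip_width: 1.002
grasp_force: 0.0
```

Emit:
{"api": "drive_tool", "payload": {
  "plan": [
    {"jaw": 1,"translation": [-0.05,-0.95,0],"rotation": [0,0,-0.05]},
    {"jaw": 1,"translation": [-0.05,-0.95,0],"rotation": [0,0,-0.05]},
    {"jaw": 1,"translation": [-0.05,-0.95,0],"rotation": [0,0,-0.05]},
    {"jaw": 1,"translation": [-0.05,-0.95,0],"rotation": [0,0,-0.05]}
  ]
}}

```text
t: 3.2
tcp_pos: [0.5336, -0.423, 0.26]
eef_rot: [0.788, 0.616, 0.0, -0.0]
ft_force: [1.0, 0.4, 0.2]
grip_width: 0.999
grasp_force: 0.0
```

```bash
python3 - <<'E'
from h import *
import pickle
s=observe(); print({k:np.round(s[k],4) for k in ('t','qpos','tcp_pos','eef_rot','ft_force')})
c=capture('wrist'); pickle.dump((s,c),open('w2.pkl','wb')); cv2.imwrite('pics/w2.png',cv2.resize(c['img'][20:260,120:520,::-1],None,fx=2,fy=2,interpolation=cv2.INTER_CUBIC))
E
```

```text
{'t': np.float64(3.2), 'qpos': array([ 0.5483,  0.7705,  0.1096,  1.3859, -0.0915,  0.9911,  0.4332]), 'tcp_pos': array([ 0.5336, -0.423 ,  0.26  ]), 'eef_rot': array([ 7.880e-01,  6.157e-01,  0.000e+00, -5.000e-04]), 'ft_force': array([0.9709, 0.3834, 0.227 ])}
```

View pics/w2.png

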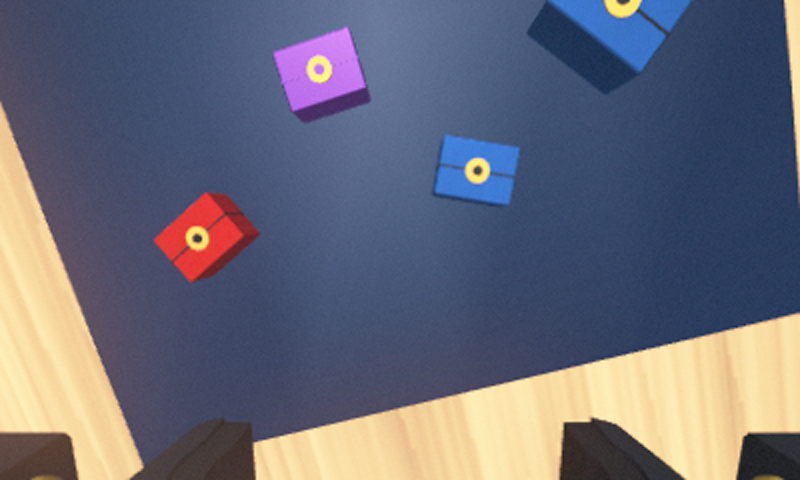

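Close view at 2x, offset (120,20). Blue's top corners are (445,135), (520,149), (510,206) and (433,194), with its ring at (478,170). Red's ring is at (197,238) and its seam runs (172,262)–(225,215).

```bash
python3 - <<'E'
from h import *
import pickle
s,c=pickle.load(open('w2.pkl','rb'))
f=lambda L:[(120+(u+.5)/2-.5,20+(v+.5)/2-.5) for u,v in L]
ang=lambda d:np.degrees(np.arctan2(d[1],d[0]))
b=onplane(c,f([(445,135),(520,149),(510,206),(433,194)]),.04,s)[:,:2]
print('blue',b.mean(0),onplane(c,f([(478,170)]),.042,s),[(np.linalg.norm(b[i]-b[i-1])*1e3,ang(b[i]-b[i-1])) for i in range(4)])
r=onplane(c,f([(197,238),(172,262),(225,215)]),.042,s)[:,:2]; print('red ring',r[0],'seam',ang(r[2]-r[1]))
P=cloud(c,s); hsv=cv2.cvtColor(c['img'],cv2.COLOR_RGB2HSV)
for n,p in (('blue',(478,170)),('red',(197,238))):
    u,v=map(int,f([p])[0]); w=np.zeros(P.shape[:2],bool); w[v-28:v+29,u-28:u+29]=1; w&=(abs(P[...,2]-.0405)<.004)
    w=cv2.erode(w.astype(np.uint8),np.ones((2,2)))>0
    q=(P[w][:,:2]*1000).astype(np.float32); print(n,w.sum(),np.median(P[w],0),cv2.minAreaRect(q))
E
```

```text
blue [ 0.59675347 -0.34408818] [[ 0.59718148 -0.34358415  0.042     ]] [(np.float64(33.9115729015944), np.float64(64.62777868360827)), (np.float64(44.983838534795105), np.float64(-23.844301952998926)), (np.float64(32.79027697428026), np.float64(-111.87360947809272)), (np.float64(47.029205157729926), np.float64(157.53084550075155))]
red ring [ 0.42280812 -0.34023815] seam 24.422066589898204
blue 1038 [ 0.59689641 -0.34425881  0.0408857 ] ((597.4532470703125, -344.4748229980469), (31.92112922668457, 45.423828125), 66.86421203613281)
red 974 [ 0.42481343 -0.34085333  0.04081517] ((423.94677734375, -340.7270812988281), (45.293800354003906, 31.836965560913086), 24.183095932006836)
```

Emit:
{"api": "drive_tool", "payload": {
  "plan": [
    {"jaw": 1,"translation": [0.79,0.98,0],"rotation": [0,0,-0.1]},
    {"jaw": 1,"translation": [0.79,0.98,-0.5],"rotation": [0,0,-0.1]},
    {"jaw": 1,"translation": [0.79,0.98,-1],"rotation": [0,0,-0.1]},
    {"jaw": 1,"translation": [0.79,0.98,-1],"rotation": [0,0,-0.1]}
  ]
}}

```text
t: 3.58
tcp_pos: [0.6, -0.3342, 0.1773]
eef_rot: [0.831, 0.557, 0.002, -0.004]
ft_force: [-1.4, 1.7, -0.3]
grip_width: 0.996
grasp_force: 0.0
```

Emit:
{"api": "drive_tool", "payload": {
  "plan": [
    {"jaw": 1,"translation": [0,0,-0.5],"rotation": [0,0,0]},
    {"jaw": 1,"translation": [0,0,-1],"rotation": [0,0,0]},
    {"jaw": 1,"translation": [0,0,-1],"rotation": [0,0,0]},
    {"jaw": 1,"translation": [0,0,-1],"rotation": [0,0,0]}
  ]
}}

```text
t: 3.92
tcp_pos: [0.5965, -0.3405, 0.0991]
eef_rot: [0.833, 0.554, -0.0, -0.003]
ft_force: [-0.1, 0.1, -0.2]
grip_width: 1.002
grasp_force: 0.0
```

Emit:
{"api": "drive_tool", "payload": {
  "plan": [
    {"jaw": 1,"translation": [0,-0.04,-0.45],"rotation": [0,0,0]},
    {"jaw": 1,"translation": [0,-0.04,-0.7],"rotation": [0,0,0]},
    {"jaw": 1,"translation": [0,-0.04,-0.9],"rotation": [0,0,0]},
    {"jaw": 1,"translation": [0,-0.04,-0.9],"rotation": [0,0,0]},
    {"jaw": 0.4,"translation": [0,-0.04,-0.9],"rotation": [0,0,0]}
  ]
}}

```text
t: 4.33
tcp_pos: [0.598, -0.3476, 0.0304]
eef_rot: [0.833, 0.553, 0.001, 0.001]
ft_force: [-0.3, -0.6, 0.8]
grip_width: 0.95
grasp_force: 0.0
```

Emit:
{"api": "drive_tool", "payload": {
  "plan": [
    {"jaw": 0.3,"translation": [0,0,0],"rotation": [0,0,0]},
    {"jaw": 0.3,"translation": [0,0,0],"rotation": [0,0,0]},
    {"jaw": 0.3,"translation": [0,0,0],"rotation": [0,0,0]},
    {"jaw": 0.3,"translation": [0,0,0],"rotation": [0,0,0]},
    {"jaw": 0.3,"translation": [0,0,0],"rotation": [0,0,0]}
  ]
}}

```text
t: 4.75
tcp_pos: [0.597, -0.348, 0.0294]
eef_rot: [0.834, 0.552, 0.0, 0.0]
ft_force: [-3.0, 1.6, 1.3]
grip_width: 0.571
grasp_force: 1.1
```

Emit:
{"api": "drive_tool", "payload": {
  "plan": [
    {"jaw": 0.3,"translation": [0,0,0],"rotation": [0,0,0]},
    {"jaw": 0.3,"translation": [0,0,0],"rotation": [0,0,0]},
    {"jaw": 0.3,"translation": [0,0,0],"rotation": [0,0,0]},
    {"jaw": 0.3,"translation": [0,0,0],"rotation": [0,0,0]},
    {"jaw": 0.3,"translation": [0,0,0],"rotation": [0,0,0]}
  ]
}}

```text
t: 5.17
tcp_pos: [0.5963, -0.3477, 0.0291]
eef_rot: [0.834, 0.552, -0.0, -0.001]
ft_force: [-2.6, 1.2, 5.1]
grip_width: 0.517
grasp_force: 30.0
```

Emit:
{"api": "drive_tool", "payload": {
  "plan": [
    {"jaw": 0.3,"translation": [0,0,0.2],"rotation": [0,0,0]},
    {"jaw": 0.3,"translation": [0,0,0.5],"rotation": [0,0,0]},
    {"jaw": 0.3,"translation": [0,0,0.88],"rotation": [0,0,0]}
  ]
}}

```text
t: 5.42
tcp_pos: [0.5958, -0.347, 0.0984]
eef_rot: [0.834, 0.552, -0.001, -0.002]
ft_force: [0.9, -0.2, -2.2]
grip_width: 0.518
grasp_force: 30.0
```

Emit:
{"api": "drive_tool", "payload": {
  "plan": [
    {"jaw": 0.3,"translation": [0,0,0.44],"rotation": [0,0,0]},
    {"jaw": 0.3,"translation": [0,0,0.88],"rotation": [0,0,0]},
    {"jaw": 0.3,"translation": [0,0,0.88],"rotation": [0,0,0]}
  ]
}}

```text
t: 5.67
tcp_pos: [0.6011, -0.3508, 0.1782]
eef_rot: [0.834, 0.552, 0.003, 0.007]
ft_force: [0.9, -1.4, -0.9]
grip_width: 0.521
grasp_force: 30.0
```

Emit:
{"api": "drive_tool", "payload": {
  "plan": [
    {"jaw": 0.3,"translation": [-0.02,0.3,0],"rotation": [0,0,0.02]},
    {"jaw": 0.3,"translation": [-0.04,0.6,0],"rotation": [0,0,0.045]},
    {"jaw": 0.3,"translation": [-0.06,0.88,0],"rotation": [0,0,0.065]}
  ]
}}

```text
t: 5.92
tcp_pos: [0.5921, -0.2765, 0.17]
eef_rot: [0.804, 0.595, 0.0, 0.0]
ft_force: [0.8, 0.1, -3.2]
grip_width: 0.516
grasp_force: 30.0
```

Emit:
{"api": "drive_tool", "payload": {
  "plan": [
    {"jaw": 0.3,"translation": [-0.02,0.3,0],"rotation": [0,0,0.02]},
    {"jaw": 0.3,"translation": [-0.04,0.6,0],"rotation": [0,0,0.045]},
    {"jaw": 0.3,"translation": [-0.06,0.88,0],"rotation": [0,0,0.065]}
  ]
}}

```text
t: 6.17
tcp_pos: [0.5873, -0.2055, 0.1698]
eef_rot: [0.772, 0.635, 0.0, 0.0]
ft_force: [-0.4, 0.6, -2.1]
grip_width: 0.517
grasp_force: 30.0
```

Emit:
{"api": "drive_tool", "payload": {
  "plan": [
    {"jaw": 0.3,"translation": [-0.02,0.3,0],"rotation": [0,0,0.02]},
    {"jaw": 0.3,"translation": [-0.04,0.6,0],"rotation": [0,0,0.045]},
    {"jaw": 0.3,"translation": [-0.06,0.88,0],"rotation": [0,0,0.065]}
  ]
}}

```text
t: 6.42
tcp_pos: [0.5825, -0.1351, 0.1698]
eef_rot: [0.739, 0.674, 0.0, 0.0]
ft_force: [0.0, 0.9, -2.5]
grip_width: 0.518
grasp_force: 30.0
```

Emit:
{"api": "drive_tool", "payload": {
  "plan": [
    {"jaw": 0.3,"translation": [-0.02,0.3,0],"rotation": [0,0,0.02]},
    {"jaw": 0.3,"translation": [-0.04,0.6,0],"rotation": [0,0,0.045]},
    {"jaw": 0.3,"translation": [-0.06,0.88,0],"rotation": [0,0,0.065]}
  ]
}}

```text
t: 6.67
tcp_pos: [0.5778, -0.0647, 0.1698]
eef_rot: [0.703, 0.711, 0.0, 0.0]
ft_force: [0.3, 0.9, -1.6]
grip_width: 0.513
grasp_force: 30.0
```

Emit:
{"api": "drive_tool", "payload": {
  "plan": [
    {"jaw": 0.3,"translation": [-0.02,0.3,0],"rotation": [0,0,0.02]},
    {"jaw": 0.3,"translation": [-0.04,0.6,0],"rotation": [0,0,0.045]},
    {"jaw": 0.3,"translation": [-0.06,0.88,0],"rotation": [0,0,0.065]}
  ]
}}

```text
t: 6.92
tcp_pos: [0.573, 0.0057, 0.1698]
eef_rot: [0.666, 0.746, 0.001, 0.0]
ft_force: [-0.4, 0.7, -2.1]
grip_width: 0.513
grasp_force: 30.0
```

Emit:
{"api": "drive_tool", "payload": {
  "plan": [
    {"jaw": 0.3,"translation": [-0.02,0.3,0],"rotation": [0,0,0.02]},
    {"jaw": 0.3,"translation": [-0.04,0.6,0],"rotation": [0,0,0.045]},
    {"jaw": 0.3,"translation": [-0.06,0.88,0],"rotation": [0,0,0.065]},
    {"jaw": 0.3,"translation": [-0.06,0.88,0],"rotation": [0,0,0.065]},
    {"jaw": 0.3,"translation": [-0.06,0.88,0],"rotation": [0,0,0.065]}
  ]
}}

```text
t: 7.33
tcp_pos: [0.5681, 0.0765, 0.1697]
eef_rot: [0.627, 0.779, 0.001, -0.0]
ft_force: [-0.1, -0.3, -2.1]
grip_width: 0.52
grasp_force: 30.0
```

```bash
cat > st.py <<'E'
from h import *
s=observe(); T=np.array([.581,.0035]); th=.211
Rm=np.array([[np.cos(th),-np.sin(th)],[np.sin(th),np.cos(th)]])
y=R.from_quat(s['eef_rot']).as_matrix()[:,1]
if __name__=='__main__': print(s['t'],'tcp',np.round(s['tcp_pos'],4),'clamp',((np.array(s['tcp_pos'])[:2]-T)@Rm*1000).round(1),'phi',np.degrees(np.arctan2(y[1],y[0])).round(1),'clampphi',round(np.degrees(th),1),'ft',np.round(s['ft_force'],1),'w',s['grip_width'],s['grasp_force'],'q',np.round(s['qpos'],2))
E
python3 st.py
```

```text
7.3333 tcp [0.5681 0.0765 0.1697] clamp [ 2.7 74. ] phi 12.3 clampphi 12.1 ft [-0.1 -0.3 -2.1] w 0.5199660682331224 29.997568409889936 q [-0.24  0.74  0.05  1.82 -0.06  0.58  0.06]
```

Emit:
{"api": "drive_tool", "payload": {
  "plan": [
    {"jaw": 0.3,"translation": [-0.03,-0.03,-0.3],"rotation": [0,0,0]},
    {"jaw": 0.3,"translation": [-0.03,-0.03,-0.6],"rotation": [0,0,0]},
    {"jaw": 0.3,"translation": [-0.03,-0.03,-0.9],"rotation": [0,0,0]},
    {"jaw": 0.3,"translation": [-0.03,-0.03,-1],"rotation": [0,0,0]},
    {"jaw": 0.3,"translation": [-0.03,-0.03,-1],"rotation": [0,0,0]}
  ]
}}

```text
t: 7.75
tcp_pos: [0.5645, 0.0705, 0.0878]
eef_rot: [0.629, 0.777, -0.002, -0.001]
ft_force: [0.3, 0.4, -2.6]
grip_width: 0.523
grasp_force: 30.0
```

```bash
python3 st.py; python3 - <<'E'
from h import *
import pickle
s=observe(); c=capture('wrist'); pickle.dump((s,c),open('w3.pkl','wb')); cv2.imwrite('pics/w3.png',cv2.resize(c['img'][60:300,120:520,::-1],None,fx=2,fy=2,interpolation=cv2.INTER_CUBIC))
E
```

```text
7.75 tcp [0.5645 0.0705 0.0878] clamp [-2.1 68.9] phi 12.1 clampphi 12.1 ft [ 0.3  0.4 -2.6] w 0.5228576371384919 29.99772640876472 q [-0.23  0.87  0.03  1.86 -0.07  0.41  0.07]
```

View pics/w3.png

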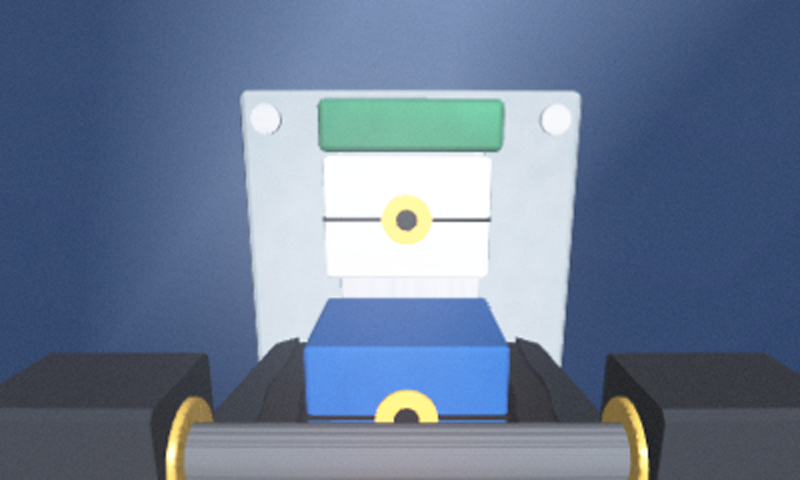

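The held blue mould is square with the row. Its ring is at (407,418) and its far top edge at v=346. Grey's near top edge is at v=276 and the fence's inner edge at v=152.

```bash
python3 - <<'E'
from h import *
import st,pickle
s,c=pickle.load(open('w3.pkl','rb'))
f=lambda L:[(120+(u+.5)/2-.5,60+(v+.5)/2-.5) for u,v in L]
for n,L,z in [('blue edge',[(305,346),(508,346),(306,416),(507,416)],.0988),('ring',[(407,418)],.1008),('grey edge',[(327,276),(489,276),(325,156),(491,156)],.06),('fence',[(319,152),(503,152)],.06),('plate',[(242,91),(580,91)],.012),('blue far bottom',[(327,298),(486,298)],.0588)]:
    print(n,((onplane(c,f(L),z,s)[:,:2]-st.T)@st.Rm*1000).round(1).tolist())
E
```

```text
blue edge [[-23.7, 89.4], [21.0, 89.4], [-24.4, 72.3], [21.5, 72.3]]
ring [[-1.3, 72.9]]
grey edge [[-24.2, 95.5], [22.0, 95.5], [-23.5, 129.0], [21.3, 128.9]]
fence [[-25.1, 130.0], [24.5, 130.0]]
plate [[-58.7, 149.6], [58.3, 149.3]]
blue far bottom [[-24.7, 88.6], [21.5, 88.6]]
```

Emit:
{"api": "drive_tool", "payload": {
  "plan": [
    {"jaw": 0.3,"translation": [0,0,-0.1],"rotation": [0,0,0]},
    {"jaw": 0.3,"translation": [0,0,-0.2],"rotation": [0,0,0]},
    {"jaw": 0.3,"translation": [0,0,-0.3],"rotation": [0,0,0]},
    {"jaw": 0.3,"translation": [0,0,-0.3],"rotation": [0,0,0]},
    {"jaw": 0.3,"translation": [0,0,-0.3],"rotation": [0,0,0]}
  ]
}}

```text
t: 8.22
tcp_pos: [0.5654, 0.0722, 0.0652]
eef_rot: [0.628, 0.778, -0.0, -0.0]
ft_force: [0.5, 0.5, -2.0]
grip_width: 0.519
grasp_force: 30.0
```

```bash
python3 st.py
```

```text
8.2167 tcp [0.5654 0.0722 0.0652] clamp [-0.9 70.4] phi 12.2 clampphi 12.1 ft [ 0.5  0.5 -2. ] w 0.5185957139996481 29.99768563080579 q [-0.23  0.91  0.03  1.87 -0.07  0.36  0.07]
```

Emit:
{"api": "drive_tool", "payload": {
  "plan": [
    {"jaw": 0.3,"translation": [0.01,0.03,0],"rotation": [0,0,0]},
    {"jaw": 0.3,"translation": [0.01,0.03,-0.08],"rotation": [0,0,0]},
    {"jaw": 0.3,"translation": [0.01,0.03,-0.15],"rotation": [0,0,0]},
    {"jaw": 0.3,"translation": [0.01,0.03,-0.18],"rotation": [0,0,0]},
    {"jaw": 0.3,"translation": [0.01,0.03,-0.18],"rotation": [0,0,0]}
  ]
}}

```text
t: 8.63
tcp_pos: [0.5659, 0.0745, 0.0503]
eef_rot: [0.628, 0.778, -0.001, -0.0]
ft_force: [-0.3, 0.1, -2.7]
grip_width: 0.522
grasp_force: 30.0
```

```bash
python3 st.py
```

```text
8.6333 tcp [0.5659 0.0745 0.0503] clamp [ 0.1 72.6] phi 12.2 clampphi 12.1 ft [-0.3  0.1 -2.7] w 0.5215147384502465 29.997635087929666 q [-0.23  0.94  0.03  1.86 -0.07  0.34  0.07]
```

Emit:
{"api": "drive_tool", "payload": {
  "plan": [
    {"jaw": 0.3,"translation": [0,0,-0.01],"rotation": [0,0,0]},
    {"jaw": 0.3,"translation": [0,0,-0.02],"rotation": [0,0,0]},
    {"jaw": 0.3,"translation": [0,0,-0.02],"rotation": [0,0,0]}
  ]
}}

```text
t: 8.88
tcp_pos: [0.5665, 0.0745, 0.0495]
eef_rot: [0.628, 0.778, 0.0, 0.0]
ft_force: [-0.3, -0.2, -2.0]
grip_width: 0.518
grasp_force: 30.0
```

Emit:
{"api": "drive_tool", "payload": {
  "plan": [
    {"jaw": 0.6,"translation": [0,0,0],"rotation": [0,0,0]},
    {"jaw": 0.7,"translation": [0,0,0],"rotation": [0,0,0]},
    {"jaw": 0.85,"translation": [0,0,0],"rotation": [0,0,0]},
    {"jaw": 0.85,"translation": [0,0,0],"rotation": [0,0,0]},
    {"jaw": 0.85,"translation": [0,0,0],"rotation": [0,0,0]}
  ]
}}

```text
t: 9.3
tcp_pos: [0.5666, 0.0746, 0.0497]
eef_rot: [0.628, 0.778, 0.0, 0.0]
ft_force: [-0.5, -0.4, 0.1]
grip_width: 0.845
grasp_force: 0.0
```

Emit:
{"api": "drive_tool", "payload": {
  "plan": [
    {"jaw": 0.85,"translation": [0,0,0.3],"rotation": [0,0,0]},
    {"jaw": 0.85,"translation": [0,0,0.75],"rotation": [0,0,0]},
    {"jaw": 0.85,"translation": [0,0,0.75],"rotation": [0,0,0]}
  ]
}}

```text
t: 9.55
tcp_pos: [0.5696, 0.0747, 0.1144]
eef_rot: [0.628, 0.778, 0.003, 0.003]
ft_force: [0.7, -0.8, 0.8]
grip_width: 0.853
grasp_force: 0.0
```

Emit:
{"api": "drive_tool", "payload": {
  "plan": [
    {"jaw": 1,"translation": [0,0,0.4],"rotation": [0,0,0]},
    {"jaw": 1,"translation": [0,0,0.75],"rotation": [0,0,0]},
    {"jaw": 1,"translation": [0,0,0.75],"rotation": [0,0,0]}
  ]
}}

```text
t: 9.8
tcp_pos: [0.5694, 0.0748, 0.1742]
eef_rot: [0.628, 0.778, 0.003, 0.003]
ft_force: [0.1, -0.0, 0.5]
grip_width: 0.999
grasp_force: 0.0
```

Emit:
{"api": "drive_tool", "payload": {
  "plan": [
    {"jaw": 1,"translation": [-0.15,-0.43,0],"rotation": [0,0,0.01]},
    {"jaw": 1,"translation": [-0.3,-0.86,0],"rotation": [0,0,0.022]}
  ]
}}

```text
t: 9.97
tcp_pos: [0.5432, 0.0078, 0.1698]
eef_rot: [0.612, 0.791, 0.002, 0.001]
ft_force: [0.7, -0.9, -1.0]
grip_width: 0.997
grasp_force: 0.0
```

Emit:
{"api": "drive_tool", "payload": {
  "plan": [
    {"jaw": 1,"translation": [-0.15,-0.43,0],"rotation": [0,0,0.01]},
    {"jaw": 1,"translation": [-0.3,-0.86,0],"rotation": [0,0,0.022]}
  ]
}}

```text
t: 10.13
tcp_pos: [0.5177, -0.0642, 0.1692]
eef_rot: [0.6, 0.8, 0.0, 0.0]
ft_force: [0.1, -0.9, 0.1]
grip_width: 1.003
grasp_force: 0.0
```

Emit:
{"api": "drive_tool", "payload": {
  "plan": [
    {"jaw": 1,"translation": [-0.15,-0.43,0],"rotation": [0,0,0.01]},
    {"jaw": 1,"translation": [-0.3,-0.86,0],"rotation": [0,0,0.022]}
  ]
}}

```text
t: 10.3
tcp_pos: [0.4936, -0.1332, 0.1692]
eef_rot: [0.587, 0.81, 0.0, -0.0]
ft_force: [-0.2, -1.0, 0.3]
grip_width: 1.002
grasp_force: 0.0
```

Emit:
{"api": "drive_tool", "payload": {
  "plan": [
    {"jaw": 1,"translation": [-0.15,-0.43,0],"rotation": [0,0,0.01]},
    {"jaw": 1,"translation": [-0.3,-0.86,0],"rotation": [0,0,0.022]}
  ]
}}

```text
t: 10.47
tcp_pos: [0.4696, -0.2021, 0.1692]
eef_rot: [0.573, 0.82, 0.0, -0.0]
ft_force: [0.1, -0.7, 0.0]
grip_width: 1.006
grasp_force: 0.0
```

Emit:
{"api": "drive_tool", "payload": {
  "plan": [
    {"jaw": 1,"translation": [-0.15,-0.43,0],"rotation": [0,0,0.01]},
    {"jaw": 1,"translation": [-0.3,-0.86,0],"rotation": [0,0,0.022]}
  ]
}}

```text
t: 10.63
tcp_pos: [0.4455, -0.271, 0.1691]
eef_rot: [0.558, 0.83, 0.0, -0.0]
ft_force: [0.9, -0.5, 0.8]
grip_width: 1.0
grasp_force: 0.0
```

Emit:
{"api": "drive_tool", "payload": {
  "plan": [
    {"jaw": 1,"translation": [-0.15,-0.43,0],"rotation": [0,0,0.01]},
    {"jaw": 1,"translation": [-0.3,-0.86,0],"rotation": [0,0,0.022]},
    {"jaw": 1,"translation": [-0.3,-0.86,0],"rotation": [0,0,0.022]},
    {"jaw": 1,"translation": [-0.3,-0.86,0],"rotation": [0,0,0.022]}
  ]
}}

```text
t: 10.97
tcp_pos: [0.4206, -0.341, 0.169]
eef_rot: [0.547, 0.837, -0.001, 0.0]
ft_force: [0.2, 0.8, 0.2]
grip_width: 1.003
grasp_force: 0.0
```

Emit:
{"api": "drive_tool", "payload": {
  "plan": [
    {"jaw": 1,"translation": [0,0,-0.4],"rotation": [0,0,0]},
    {"jaw": 1,"translation": [0,0,-0.75],"rotation": [0,0,0]},
    {"jaw": 1,"translation": [0,0,-0.75],"rotation": [0,0,0]},
    {"jaw": 1,"translation": [0,0,-0.75],"rotation": [0,0,0]}
  ]
}}

```text
t: 11.3
tcp_pos: [0.4223, -0.3362, 0.1086]
eef_rot: [0.543, 0.84, 0.0, -0.002]
ft_force: [-0.1, -1.1, 0.1]
grip_width: 1.003
grasp_force: 0.0
```

```bash
python3 st.py
```

```text
11.3 tcp [ 0.4223 -0.3362  0.1086] clamp [-226.3 -298.9] phi 24.2 clampphi 12.1 ft [-0.1 -1.1  0.1] w 1.0025790051435108 0.0 q [ 0.65  0.82 -0.1   1.94  0.19  0.4   0.82]
```

Emit:
{"api": "drive_tool", "payload": {
  "plan": [
    {"jaw": 1,"translation": [0.02,0,-0.4],"rotation": [0,0,0]},
    {"jaw": 1,"translation": [0.02,0,-0.75],"rotation": [0,0,0]},
    {"jaw": 1,"translation": [0.02,0,-1],"rotation": [0,0,0]},
    {"jaw": 1,"translation": [0.02,0,-1],"rotation": [0,0,0]},
    {"jaw": 1,"translation": [0.02,0,-1],"rotation": [0,0,0]}
  ]
}}

```text
t: 11.72
tcp_pos: [0.4248, -0.3378, 0.0304]
eef_rot: [0.544, 0.839, 0.0, 0.0]
ft_force: [-0.3, 0.6, 0.0]
grip_width: 0.997
grasp_force: 0.0
```

Emit:
{"api": "drive_tool", "payload": {
  "plan": [
    {"jaw": 0.3,"translation": [0,0,0],"rotation": [0,0,0]},
    {"jaw": 0.3,"translation": [0,0,0],"rotation": [0,0,0]},
    {"jaw": 0.3,"translation": [0,0,0],"rotation": [0,0,0]},
    {"jaw": 0.3,"translation": [0,0,0],"rotation": [0,0,0]},
    {"jaw": 0.3,"translation": [0,0,0],"rotation": [0,0,0]}
  ]
}}

```text
t: 12.13
tcp_pos: [0.4244, -0.3385, 0.0303]
eef_rot: [0.544, 0.839, 0.0, 0.001]
ft_force: [-0.1, 0.0, -0.0]
grip_width: 0.64
grasp_force: 0.0
```

Emit:
{"api": "drive_tool", "payload": {
  "plan": [
    {"jaw": 0.3,"translation": [0,0,0],"rotation": [0,0,0]},
    {"jaw": 0.3,"translation": [0,0,0],"rotation": [0,0,0]},
    {"jaw": 0.3,"translation": [0,0,0],"rotation": [0,0,0]},
    {"jaw": 0.3,"translation": [0,0,0],"rotation": [0,0,0]},
    {"jaw": 0.3,"translation": [0,0,0],"rotation": [0,0,0]}
  ]
}}

```text
t: 12.55
tcp_pos: [0.4234, -0.3385, 0.0298]
eef_rot: [0.545, 0.839, -0.0, -0.0]
ft_force: [-2.5, 0.5, 5.8]
grip_width: 0.518
grasp_force: 30.0
```

```bash
python3 st.py
```

```text
12.55 tcp [ 0.4234 -0.3385  0.0298] clamp [-225.7 -301.4] phi 24.0 clampphi 12.1 ft [-2.5  0.5  5.8] w 0.5181346739215299 29.99839650001377 q [ 0.62  0.96 -0.06  1.95  0.21  0.24  0.8 ]
```

Emit:
{"api": "drive_tool", "payload": {
  "plan": [
    {"jaw": 0.3,"translation": [0,0,0.2],"rotation": [0,0,0]},
    {"jaw": 0.3,"translation": [0,0,0.5],"rotation": [0,0,0]},
    {"jaw": 0.3,"translation": [0,0,0.88],"rotation": [0,0,0]}
  ]
}}

```text
t: 12.8
tcp_pos: [0.4234, -0.3371, 0.099]
eef_rot: [0.544, 0.839, 0.0, -0.002]
ft_force: [1.0, -0.8, -1.8]
grip_width: 0.524
grasp_force: 30.0
```

Emit:
{"api": "drive_tool", "payload": {
  "plan": [
    {"jaw": 0.3,"translation": [0,0,0.44],"rotation": [0,0,0]},
    {"jaw": 0.3,"translation": [0,0,0.88],"rotation": [0,0,0]},
    {"jaw": 0.3,"translation": [0,0,0.88],"rotation": [0,0,0]}
  ]
}}

```text
t: 13.05
tcp_pos: [0.4272, -0.34, 0.1758]
eef_rot: [0.544, 0.839, 0.0, 0.005]
ft_force: [1.0, 0.2, -1.2]
grip_width: 0.516
grasp_force: 30.0
```

Emit:
{"api": "drive_tool", "payload": {
  "plan": [
    {"jaw": 0.3,"translation": [0.1,0.27,0],"rotation": [0,0,-0.01]},
    {"jaw": 0.3,"translation": [0.2,0.54,0],"rotation": [0,0,-0.016]},
    {"jaw": 0.3,"translation": [0.31,0.8,0],"rotation": [0,0,-0.022]}
  ]
}}

```text
t: 13.3
tcp_pos: [0.4487, -0.2734, 0.1698]
eef_rot: [0.559, 0.829, 0.0, -0.0]
ft_force: [0.0, -0.2, -2.0]
grip_width: 0.524
grasp_force: 30.0
```

Emit:
{"api": "drive_tool", "payload": {
  "plan": [
    {"jaw": 0.3,"translation": [0.1,0.27,0],"rotation": [0,0,-0.01]},
    {"jaw": 0.3,"translation": [0.2,0.54,0],"rotation": [0,0,-0.016]},
    {"jaw": 0.3,"translation": [0.31,0.8,0],"rotation": [0,0,-0.022]}
  ]
}}

```text
t: 13.55
tcp_pos: [0.4736, -0.2087, 0.1694]
eef_rot: [0.573, 0.82, 0.0, -0.001]
ft_force: [0.5, 0.4, -1.9]
grip_width: 0.521
grasp_force: 30.0
```

Emit:
{"api": "drive_tool", "payload": {
  "plan": [
    {"jaw": 0.3,"translation": [0.1,0.27,0],"rotation": [0,0,-0.01]},
    {"jaw": 0.3,"translation": [0.2,0.54,0],"rotation": [0,0,-0.016]},
    {"jaw": 0.3,"translation": [0.31,0.8,0],"rotation": [0,0,-0.022]}
  ]
}}

```text
t: 13.8
tcp_pos: [0.4983, -0.1446, 0.1694]
eef_rot: [0.587, 0.81, -0.0, -0.001]
ft_force: [-0.6, 0.4, -2.1]
grip_width: 0.52
grasp_force: 30.0
```

Emit:
{"api": "drive_tool", "payload": {
  "plan": [
    {"jaw": 0.3,"translation": [0.1,0.27,0],"rotation": [0,0,-0.01]},
    {"jaw": 0.3,"translation": [0.2,0.54,0],"rotation": [0,0,-0.016]},
    {"jaw": 0.3,"translation": [0.31,0.8,0],"rotation": [0,0,-0.022]}
  ]
}}

```text
t: 14.05
tcp_pos: [0.5231, -0.0806, 0.1693]
eef_rot: [0.601, 0.799, -0.0, -0.001]
ft_force: [0.7, -0.1, -2.0]
grip_width: 0.52
grasp_force: 30.0
```

Emit:
{"api": "drive_tool", "payload": {
  "plan": [
    {"jaw": 0.3,"translation": [0.1,0.27,0],"rotation": [0,0,-0.01]},
    {"jaw": 0.3,"translation": [0.2,0.54,0],"rotation": [0,0,-0.016]},
    {"jaw": 0.3,"translation": [0.31,0.8,0],"rotation": [0,0,-0.022]}
  ]
}}

```text
t: 14.3
tcp_pos: [0.5478, -0.0166, 0.1693]
eef_rot: [0.615, 0.789, -0.0, -0.001]
ft_force: [0.3, 1.6, -2.2]
grip_width: 0.524
grasp_force: 30.0
```

Emit:
{"api": "drive_tool", "payload": {
  "plan": [
    {"jaw": 0.3,"translation": [0.1,0.27,0],"rotation": [0,0,-0.01]},
    {"jaw": 0.3,"translation": [0.2,0.54,0],"rotation": [0,0,-0.016]},
    {"jaw": 0.3,"translation": [0.31,0.8,0],"rotation": [0,0,-0.022]},
    {"jaw": 0.3,"translation": [0.31,0.8,0],"rotation": [0,0,-0.022]},
    {"jaw": 0.3,"translation": [0.31,0.8,0],"rotation": [0,0,-0.022]}
  ]
}}

```text
t: 14.72
tcp_pos: [0.5727, 0.0478, 0.1692]
eef_rot: [0.627, 0.779, 0.0, -0.001]
ft_force: [-0.1, -0.9, -1.1]
grip_width: 0.52
grasp_force: 30.0
```

```bash
python3 st.py
```

```text
14.7167 tcp [0.5727 0.0478 0.1692] clamp [ 1.1 45. ] phi 12.4 clampphi 12.1 ft [-0.1 -0.9 -1.1] w 0.5204498544145935 29.99916966073215 q [-0.18  0.75  0.03  1.81 -0.04  0.59  0.09]
```

Emit:
{"api": "drive_tool", "payload": {
  "plan": [
    {"jaw": 0.3,"translation": [0,-0.06,-0.3],"rotation": [0,0,0]},
    {"jaw": 0.3,"translation": [0,-0.06,-0.6],"rotation": [0,0,0]},
    {"jaw": 0.3,"translation": [0,-0.06,-0.9],"rotation": [0,0,0]},
    {"jaw": 0.3,"translation": [0,-0.06,-0.9],"rotation": [0,0,0]},
    {"jaw": 0.3,"translation": [0,-0.06,-0.9],"rotation": [0,0,0]}
  ]
}}

```text
t: 15.13
tcp_pos: [0.5714, 0.0396, 0.0972]
eef_rot: [0.629, 0.778, -0.002, -0.001]
ft_force: [0.4, -0.3, -1.6]
grip_width: 0.521
grasp_force: 30.0
```

Emit:
{"api": "drive_tool", "payload": {
  "plan": [
    {"jaw": 0.3,"translation": [0,0,0],"rotation": [0,0,0]},
    {"jaw": 0.3,"translation": [0,0,0],"rotation": [0,0,0]}
  ]
}}

```text
t: 15.3
tcp_pos: [0.5738, 0.0406, 0.0997]
eef_rot: [0.628, 0.778, 0.001, 0.001]
ft_force: [-0.3, 1.8, -1.5]
grip_width: 0.517
grasp_force: 30.0
```

```bash
python3 st.py; python3 - <<'E'
from h import *
import pickle
s=observe(); c=capture('wrist'); pickle.dump((s,c),open('w4.pkl','wb')); cv2.imwrite('pics/w4.png',cv2.resize(c['img'][60:300,120:520,::-1],None,fx=2,fy=2,interpolation=cv2.INTER_CUBIC))
E
```

```text
15.3 tcp [0.5738 0.0406 0.0997] clamp [ 0.7 37.8] phi 12.1 clampphi 12.1 ft [-0.3  1.8 -1.5] w 0.5172051969560062 29.99923168681562 q [-0.17  0.86  0.03  1.85 -0.04  0.44  0.1 ]
```

View pics/w4.png

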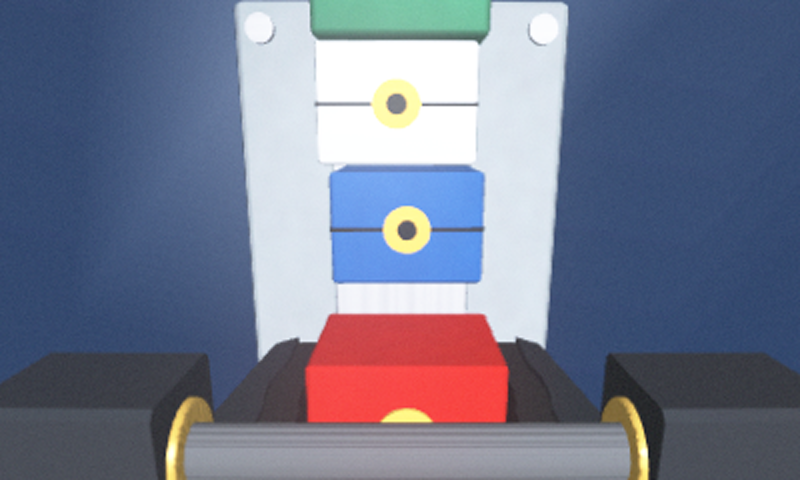

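Blue stands square next to grey. Its near top edge is at v=283 and its ring at (407,230). The held red's far top edge is at v=365.

```bash
python3 - <<'E'
from h import *
import st,pickle
s,c=pickle.load(open('w4.pkl','rb'))
f=lambda L:[(120+(u+.5)/2-.5,60+(v+.5)/2-.5) for u,v in L]
for n,L,z in [('red edge',[(307,365),(507,365)],.1097),('blue edges',[(331,283),(481,283),(330,172),(485,172)],.06),('ring',[(407,230)],.062),('grey edge',[(318,164),(476,164)],.06),('red bottom far',[(330,315),(490,315)],.07),('fence',[(312,39),(490,39)],.06)]:
    print(n,((onplane(c,f(L),z,s)[:,:2]-st.T)@st.Rm*1000).round(1).tolist())
E
```

```text
red edge [[-21.0, 53.3], [23.9, 53.3]]
blue edges [[-21.9, 59.1], [24.4, 59.1], [-21.0, 92.8], [24.4, 92.8]]
ring [[1.5, 75.9]]
grey edge [[-24.5, 95.1], [21.7, 95.1]]
red bottom far [[-21.1, 52.0], [25.9, 52.0]]
fence [[-24.8, 129.2], [24.6, 129.2]]
```

Emit:
{"api": "drive_tool", "payload": {
  "plan": [
    {"jaw": 0.3,"translation": [0,0,-0.15],"rotation": [0,0,0]},
    {"jaw": 0.3,"translation": [0,0,-0.3],"rotation": [0,0,0]},
    {"jaw": 0.3,"translation": [0,0,-0.4],"rotation": [0,0,0]},
    {"jaw": 0.3,"translation": [0,0,-0.4],"rotation": [0,0,0]},
    {"jaw": 0.3,"translation": [0,0,-0.4],"rotation": [0,0,0]}
  ]
}}

```text
t: 15.77
tcp_pos: [0.5722, 0.041, 0.0653]
eef_rot: [0.628, 0.778, -0.001, -0.001]
ft_force: [-0.7, 1.1, -1.9]
grip_width: 0.518
grasp_force: 30.0
```

```bash
python3 st.py
```

```text
15.7667 tcp [0.5722 0.041  0.0653] clamp [-0.8 38.5] phi 12.2 clampphi 12.1 ft [-0.7  1.1 -1.9] w 0.5175041957035543 29.999140156432986 q [-0.16  0.92  0.02  1.85 -0.04  0.37  0.1 ]
```

Emit:
{"api": "drive_tool", "payload": {
  "plan": [
    {"jaw": 0.3,"translation": [0,0.04,0],"rotation": [0,0,0]},
    {"jaw": 0.3,"translation": [0,0.04,-0.08],"rotation": [0,0,0]},
    {"jaw": 0.3,"translation": [0,0.04,-0.15],"rotation": [0,0,0]},
    {"jaw": 0.3,"translation": [0,0.04,-0.18],"rotation": [0,0,0]},
    {"jaw": 0.3,"translation": [0,0.04,-0.18],"rotation": [0,0,0]}
  ]
}}

```text
t: 16.18
tcp_pos: [0.5724, 0.0441, 0.0512]
eef_rot: [0.628, 0.778, -0.0, -0.0]
ft_force: [-1.1, -0.4, -1.8]
grip_width: 0.524
grasp_force: 30.0
```

```bash
python3 st.py
```

```text
16.1833 tcp [0.5724 0.0441 0.0512] clamp [ 0.1 41.5] phi 12.2 clampphi 12.1 ft [-1.1 -0.4 -1.8] w 0.523790302771801 29.999110205098987 q [-0.17  0.94  0.02  1.85 -0.05  0.35  0.1 ]
```

Emit:
{"api": "drive_tool", "payload": {
  "plan": [
    {"jaw": 0.3,"translation": [0,0,-0.01],"rotation": [0,0,0]},
    {"jaw": 0.3,"translation": [0,0,-0.02],"rotation": [0,0,0]},
    {"jaw": 0.3,"translation": [0,0,-0.02],"rotation": [0,0,0]}
  ]
}}

```text
t: 16.43
tcp_pos: [0.5729, 0.0441, 0.0504]
eef_rot: [0.628, 0.778, 0.0, 0.0]
ft_force: [0.4, -0.1, -2.4]
grip_width: 0.518
grasp_force: 30.0
```

Emit:
{"api": "drive_tool", "payload": {
  "plan": [
    {"jaw": 0.6,"translation": [0,0,0],"rotation": [0,0,0]},
    {"jaw": 0.7,"translation": [0,0,0],"rotation": [0,0,0]},
    {"jaw": 0.85,"translation": [0,0,0],"rotation": [0,0,0]},
    {"jaw": 0.85,"translation": [0,0,0],"rotation": [0,0,0]},
    {"jaw": 0.85,"translation": [0,0,0],"rotation": [0,0,0]}
  ]
}}

```text
t: 16.85
tcp_pos: [0.573, 0.0442, 0.0505]
eef_rot: [0.628, 0.778, 0.0, 0.0]
ft_force: [0.7, 0.2, -0.2]
grip_width: 0.847
grasp_force: 0.0
```

Emit:
{"api": "drive_tool", "payload": {
  "plan": [
    {"jaw": 0.85,"translation": [0,0,0.3],"rotation": [0,0,0]},
    {"jaw": 0.85,"translation": [0,0,0.75],"rotation": [0,0,0]},
    {"jaw": 0.85,"translation": [0,0,0.75],"rotation": [0,0,0]}
  ]
}}

```text
t: 17.1
tcp_pos: [0.576, 0.0442, 0.1152]
eef_rot: [0.628, 0.778, 0.003, 0.003]
ft_force: [-0.3, -0.3, 0.8]
grip_width: 0.851
grasp_force: 0.0
```

Emit:
{"api": "drive_tool", "payload": {
  "plan": [
    {"jaw": 0.85,"translation": [0,0,0.4],"rotation": [0,0,0]},
    {"jaw": 0.85,"translation": [0,0,0.75],"rotation": [0,0,0]},
    {"jaw": 0.85,"translation": [0,0,0.75],"rotation": [0,0,0]}
  ]
}}

```text
t: 17.35
tcp_pos: [0.5759, 0.0443, 0.175]
eef_rot: [0.628, 0.778, 0.003, 0.003]
ft_force: [0.5, 0.2, -0.1]
grip_width: 0.849
grasp_force: 0.0
```

Emit:
{"api": "drive_tool", "payload": {
  "plan": [
    {"jaw": 0.8,"translation": [-0.13,-0.45,0],"rotation": [0,0,-0.07]},
    {"jaw": 0.8,"translation": [-0.26,-0.9,0],"rotation": [0,0,-0.15]},
    {"jaw": 0.8,"translation": [-0.26,-0.9,0],"rotation": [0,0,-0.226]}
  ]
}}

```text
t: 17.6
tcp_pos: [0.5492, -0.0374, 0.1704]
eef_rot: [0.761, 0.648, -0.003, 0.002]
ft_force: [0.2, -0.9, 1.0]
grip_width: 0.801
grasp_force: 0.0
```

Emit:
{"api": "drive_tool", "payload": {
  "plan": [
    {"jaw": 0.8,"translation": [-0.13,-0.45,0],"rotation": [0,0,-0.07]},
    {"jaw": 0.8,"translation": [-0.26,-0.9,0],"rotation": [0,0,-0.15]},
    {"jaw": 0.8,"translation": [-0.26,-0.9,0],"rotation": [0,0,-0.226]}
  ]
}}

```text
t: 17.85
tcp_pos: [0.5282, -0.1093, 0.1704]
eef_rot: [0.864, 0.504, -0.002, 0.002]
ft_force: [-0.2, -0.6, 0.0]
grip_width: 0.797
grasp_force: 0.0
```

Emit:
{"api": "drive_tool", "payload": {
  "plan": [
    {"jaw": 0.8,"translation": [-0.13,-0.45,0],"rotation": [0,0,-0.07]},
    {"jaw": 0.8,"translation": [-0.26,-0.9,0],"rotation": [0,0,-0.15]},
    {"jaw": 0.8,"translation": [-0.26,-0.9,0],"rotation": [0,0,-0.226]},
    {"jaw": 0.8,"translation": [-0.26,-0.9,0],"rotation": [0,0,-0.226]},
    {"jaw": 0.8,"translation": [-0.26,-0.9,0],"rotation": [0,0,-0.226]}
  ]
}}

```text
t: 18.27
tcp_pos: [0.5103, -0.1716, 0.1699]
eef_rot: [0.936, 0.353, -0.0, -0.0]
ft_force: [0.8, 0.3, -0.6]
grip_width: 0.802
grasp_force: 0.0
```

```bash
python3 st.py; python3 - <<'E'
from h import *
import pickle
s=observe(); c=capture('wrist'); pickle.dump((s,c),open('w5.pkl','wb')); w=cv2.resize(c['img'][:,:,::-1],(640,400))
t=capture('top'); pickle.dump(t,open('top2.pkl','wb')); t=cv2.resize(t['img'][160:260,230:430,::-1],(400,200),interpolation=cv2.INTER_CUBIC)
o=np.zeros((600,640,3),np.uint8); o[:400]=w; o[400:,:400]=t; cv2.imwrite('pics/w5.png',o)
E
```

```text
18.2667 tcp [ 0.5103 -0.1716  0.1699] clamp [-105.8 -156.4] phi -48.7 clampphi 12.1 ft [ 0.8  0.3 -0.6] w 0.8015106942110465 0.0 q [ 0.08  0.73  0.26  1.93 -0.35  0.53 -0.27]
```

View pics/w5.png

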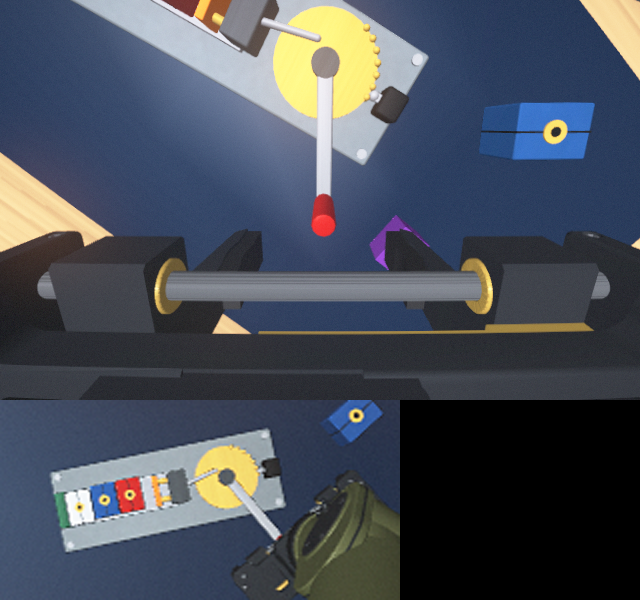

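The row reads grey, blue, red against the fence, each upright and let go (inset). In the wrist view the handle's top is at (323,222), midway between the fingers. I'll check its position from this picture.

```bash
python3 - <<'E'
from h import *
import st,pickle
s,c=pickle.load(open('w5.pkl','rb'))
T=R.from_quat(s['eef_rot']).as_matrix()
p=onplane(c,[(323,224)],.11,s)[0]; h=onplane(c,[(325,60)],.06,s)[0]
print('handle',p,'rel tool x,y mm',((p-s['tcp_pos'])@T*1000).round(1),'clamp',((p[:2]-st.T)@st.Rm*1000).round(1),'hinge clamp',((h[:2]-st.T)@st.Rm*1000).round(1))
# plan along arc, in world
H=st.T+st.Rm@[0,-.1]; p0=st.Rm@[-.105,-.058]
for a in np.arange(0,.67,.11):
    r=np.array([[np.cos(a),np.sin(a)],[-np.sin(a),np.cos(a)]]); print(round(a,2),(H+r@p0).round(4),((r@p0-p0)*1000).round(1))
E
```

```text
handle [ 0.51038735 -0.17169094  0.11      ] rel tool x,y mm [ 0.   0.2 59.9] clamp [-105.7 -156.5] hinge clamp [  -2.5 -100.7]
0.0 [ 0.5114 -0.173 ] [0. 0.]
0.11 [ 0.5033 -0.1626] [-8.1 10.4]
0.22 [ 0.4964 -0.1513] [-15.   21.7]
0.33 [ 0.4908 -0.1394] [-20.6  33.6]
0.44 [ 0.4865 -0.1269] [-24.9  46.1]
0.55 [ 0.4836 -0.1141] [-27.8  58.9]
0.66 [ 0.4822 -0.101 ] [-29.2  72. ]
```

Emit:
{"api": "drive_tool", "payload": {
  "plan": [
    {"jaw": 0.8,"translation": [0,0,-0.4],"rotation": [0,0,0]},
    {"jaw": 0.8,"translation": [0,0,-0.75],"rotation": [0,0,0]},
    {"jaw": 0.8,"translation": [0,0,-1],"rotation": [0,0,0]},
    {"jaw": 0.8,"translation": [0,0,-1],"rotation": [0,0,0]},
    {"jaw": 0.8,"translation": [0,0,-1],"rotation": [0,0,0]}
  ]
}}

```text
t: 18.78
tcp_pos: [0.5102, -0.1706, 0.0897]
eef_rot: [0.936, 0.353, -0.001, -0.001]
ft_force: [0.2, 0.1, 0.7]
grip_width: 0.803
grasp_force: 0.0
```

Emit:
{"api": "drive_tool", "payload": {
  "plan": [
    {"jaw": 0.05,"translation": [0,0,0],"rotation": [0,0,0]},
    {"jaw": 0.05,"translation": [0,0,0],"rotation": [0,0,0]},
    {"jaw": 0.05,"translation": [0,0,0],"rotation": [0,0,0]},
    {"jaw": 0.05,"translation": [0,0,0],"rotation": [0,0,0]},
    {"jaw": 0.05,"translation": [0,0,0],"rotation": [0,0,0]}
  ]
}}

```text
t: 19.2
tcp_pos: [0.5109, -0.1719, 0.0911]
eef_rot: [0.936, 0.351, 0.001, 0.0]
ft_force: [-0.3, -0.3, -0.1]
grip_width: 0.447
grasp_force: 0.0
```

Emit:
{"api": "drive_tool", "payload": {
  "plan": [
    {"jaw": 0.05,"translation": [0,0,0],"rotation": [0,0,0]},
    {"jaw": 0.05,"translation": [0,0,0],"rotation": [0,0,0]},
    {"jaw": 0.05,"translation": [0,0,0],"rotation": [0,0,0]},
    {"jaw": 0.05,"translation": [0,0,0],"rotation": [0,0,0]},
    {"jaw": 0.05,"translation": [0,0,0],"rotation": [0,0,0]}
  ]
}}

```text
t: 19.62
tcp_pos: [0.5103, -0.1717, 0.0904]
eef_rot: [0.936, 0.351, -0.0, -0.0]
ft_force: [-0.7, 0.7, -0.0]
grip_width: 0.194
grasp_force: 30.1
```

Emit:
{"api": "drive_tool", "payload": {
  "plan": [
    {"jaw": 0.05,"translation": [0,0,0],"rotation": [0,0,0]},
    {"jaw": 0.05,"translation": [0,0,0],"rotation": [0,0,0]},
    {"jaw": 0.05,"translation": [0,0,0],"rotation": [0,0,0]},
    {"jaw": 0.05,"translation": [0,0,0],"rotation": [0,0,0]}
  ]
}}

```text
t: 19.95
tcp_pos: [0.5103, -0.1718, 0.0903]
eef_rot: [0.936, 0.351, -0.0, -0.0]
ft_force: [-1.6, 1.5, 2.3]
grip_width: 0.19
grasp_force: 30.1
```

```bash
python3 st.py
```

```text
19.95 tcp [ 0.5103 -0.1718  0.0903] clamp [-105.8 -156.6] phi -48.9 clampphi 12.1 ft [-1.6  1.5  2.3] w 0.1902838685181652 30.10923072695732 q [ 0.14  0.86  0.18  1.96 -0.4   0.35 -0.23]
```

Emit:
{"api": "drive_tool", "payload": {
  "plan": [
    {"jaw": 0.05,"translation": [-0.034,0.043,0],"rotation": [0,0,-0.023]},
    {"jaw": 0.05,"translation": [-0.067,0.087,0],"rotation": [0,0,-0.047]},
    {"jaw": 0.05,"translation": [-0.101,0.13,0],"rotation": [0,0,-0.07]},
    {"jaw": 0.05,"translation": [-0.101,0.13,0],"rotation": [0,0,-0.07]}
  ]
}}

```text
t: 20.28
tcp_pos: [0.502, -0.1608, 0.0904]
eef_rot: [0.954, 0.298, -0.0, -0.0]
ft_force: [0.7, -2.4, -0.9]
grip_width: 0.193
grasp_force: 30.2
```

Emit:
{"api": "drive_tool", "payload": {
  "plan": [
    {"jaw": 0.05,"translation": [-0.03,0.047,0],"rotation": [0,0,-0.023]},
    {"jaw": 0.05,"translation": [-0.059,0.094,0],"rotation": [0,0,-0.047]},
    {"jaw": 0.05,"translation": [-0.086,0.141,0],"rotation": [0,0,-0.07]},
    {"jaw": 0.05,"translation": [-0.086,0.141,0],"rotation": [0,0,-0.07]}
  ]
}}

```text
t: 20.62
tcp_pos: [0.4954, -0.1497, 0.0904]
eef_rot: [0.969, 0.245, 0.0, 0.0]
ft_force: [1.3, -2.6, -0.4]
grip_width: 0.195
grasp_force: 30.2
```

Emit:
{"api": "drive_tool", "payload": {
  "plan": [
    {"jaw": 0.05,"translation": [-0.025,0.05,0],"rotation": [0,0,-0.023]},
    {"jaw": 0.05,"translation": [-0.048,0.1,0],"rotation": [0,0,-0.047]},
    {"jaw": 0.05,"translation": [-0.07,0.149,0],"rotation": [0,0,-0.07]},
    {"jaw": 0.05,"translation": [-0.07,0.149,0],"rotation": [0,0,-0.07]}
  ]
}}

```text
t: 20.95
tcp_pos: [0.4898, -0.1374, 0.0904]
eef_rot: [0.981, 0.192, 0.0, -0.0]
ft_force: [2.0, -3.6, -1.7]
grip_width: 0.193
grasp_force: 30.2
```

```bash
cat > lev.py <<'E'
import st,numpy as np
p=(np.array(st.s['tcp_pos'])[:2]-st.T)@st.Rm; d=p-[0,-.1]; a=np.arctan2(d[1],d[0])
print('lever est',(np.arctan2(-.0565,-.1057)-a+np.pi)%(2*np.pi)-np.pi,'r',np.linalg.norm(d),'rest r',np.hypot(.0565,.1057))
E
python3 st.py; python3 lev.py
```

```text
20.95 tcp [ 0.4898 -0.1374  0.0904] clamp [-118.7 -118.7] phi -67.8 clampphi 12.1 ft [ 2.  -3.6 -1.7] w 0.1931543426160858 30.211624768562615 q [ 0.06  0.85  0.21  2.05 -0.57  0.3  -0.44]
lever est 0.33491974404989433 r 0.12014980871373894 rest r 0.11985299328761047
```

Tracking is good, so I'll continue the arc to 0.66.

Emit:
{"api": "drive_tool", "payload": {
  "plan": [
    {"jaw": 0.05,"translation": [-0.02,0.052,0],"rotation": [0,0,-0.023]},
    {"jaw": 0.05,"translation": [-0.038,0.104,0],"rotation": [0,0,-0.047]},
    {"jaw": 0.05,"translation": [-0.054,0.156,0],"rotation": [0,0,-0.07]},
    {"jaw": 0.05,"translation": [-0.054,0.156,0],"rotation": [0,0,-0.07]}
  ]
}}

```text
t: 21.28
tcp_pos: [0.4859, -0.1254, 0.0904]
eef_rot: [0.99, 0.138, 0.0, 0.0]
ft_force: [3.2, -3.7, -2.4]
grip_width: 0.192
grasp_force: 30.2
```

Emit:
{"api": "drive_tool", "payload": {
  "plan": [
    {"jaw": 0.05,"translation": [-0.013,0.053,0],"rotation": [0,0,-0.023]},
    {"jaw": 0.05,"translation": [-0.025,0.107,0],"rotation": [0,0,-0.047]},
    {"jaw": 0.05,"translation": [-0.036,0.16,0],"rotation": [0,0,-0.07]},
    {"jaw": 0.05,"translation": [-0.036,0.16,0],"rotation": [0,0,-0.07]}
  ]
}}

```text
t: 21.62
tcp_pos: [0.4832, -0.1127, 0.0904]
eef_rot: [0.997, 0.083, 0.001, 0.001]
ft_force: [4.2, -5.5, -2.1]
grip_width: 0.195
grasp_force: 30.2
```

Emit:
{"api": "drive_tool", "payload": {
  "plan": [
    {"jaw": 0.05,"translation": [-0.007,0.055,0],"rotation": [0,0,-0.023]},
    {"jaw": 0.05,"translation": [-0.013,0.11,0],"rotation": [0,0,-0.047]},
    {"jaw": 0.05,"translation": [-0.018,0.164,0],"rotation": [0,0,-0.07]},
    {"jaw": 0.05,"translation": [-0.018,0.164,0],"rotation": [0,0,-0.07]},
    {"jaw": 0.05,"translation": [-0.018,0.164,0],"rotation": [0,0,-0.07]}
  ]
}}

```text
t: 22.03
tcp_pos: [0.4819, -0.1006, 0.0904]
eef_rot: [1.0, 0.029, 0.001, 0.001]
ft_force: [4.4, -5.0, -2.9]
grip_width: 0.191
grasp_force: 30.2
```

Emit:
{"api": "drive_tool", "payload": {
  "plan": [
    {"jaw": 0.05,"translation": [0,0,0],"rotation": [0,0,0]},
    {"jaw": 0.05,"translation": [0,0,0],"rotation": [0,0,0]},
    {"jaw": 0.05,"translation": [0,0,0],"rotation": [0,0,0]},
    {"jaw": 0.05,"translation": [0,0,0],"rotation": [0,0,0]},
    {"jaw": 0.05,"translation": [0,0,0],"rotation": [0,0,0]}
  ]
}}

```text
t: 22.45
tcp_pos: [0.4819, -0.1007, 0.0904]
eef_rot: [1.0, 0.028, 0.001, 0.001]
ft_force: [4.2, -4.9, -1.9]
grip_width: 0.194
grasp_force: 30.2
```

```bash
python3 st.py; python3 lev.py; python3 - <<'E'
from h import *
import pickle
s=observe(); c=capture('wrist'); pickle.dump((s,c),open('w6.pkl','wb')); w=c['img'][:,:,::-1]
t=capture('top')['img'][170:245,240:390,::-1]; t=cv2.resize(t,(400,200),interpolation=cv2.INTER_CUBIC)
o=np.zeros((600,640,3),np.uint8); o[:400]=w; o[400:,:400]=t; cv2.imwrite('pics/w6.png',o)
E
```

```text
22.45 tcp [ 0.4819 -0.1007  0.0904] clamp [-118.7  -81.1] phi -86.7 clampphi 12.1 ft [ 4.2 -4.9 -1.9] w 0.19392503712367673 30.211551622487605 q [-0.04  0.85  0.26  2.1  -0.75  0.28 -0.66]
lever est 0.6487890057848293 r 0.12022428748111412 rest r 0.11985299328761047
```

View pics/w6.png

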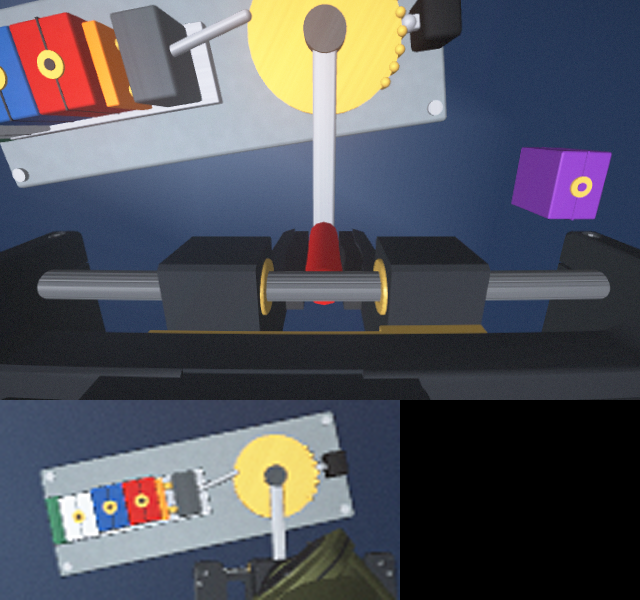

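The lever is steady at about 0.65 rad with the handle gripped. The orange pad lies against red at (100,70), and the inset shows the row closed up. I'll hand it in.

```bash
python3 -c "
from plant import *
print(sign_off())"
```

```text
the job is handed in; nothing more can be done
None
```

I handed in the job with grey, blue and red standing in a tight row against the fence, the orange pad against red, and the gripper still holding the lever steady at about 0.65 rad (third click); `sign_off()` returned no verdict.

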